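# Back the brake ratchet off one notch

## Robot

A 7-joint arm with a two-finger parallel gripper is mounted at the origin on the work surface. World frame = base frame: x ahead of the robot, y to its left, z up, the work surface at z = 0. Lengths are in m, angles in degrees, forces in N, time in s.
With the tool pointing down it reaches from about 0.425 to 0.875 m from the base axis. Payload 4.7 kg.
Tool frame: the origin (TCP) lies on the centre line of the jaws, within the pads' length; the fingertips stand 8 mm ahead of it and the grasp point (between the pads) lies 11 mm behind it; z points along the fingers, y is the direction in which the jaws open and shut (so a half turn about z gives the same grasp; the last joint's range is limited). The gripper opens to 87 mm and grips with 3 to 60 N. Pads are 19 mm wide; open, the fingers measure 117 mm over their backs; the gripper's body (75 mm by 190 mm) begins 51 mm behind the grasp point.
Start: joints at [-70.468, 18.392, -4.016, 83.108, 1.295, 78.541, -3.26], TCP at [0.209, 0.616, 0.231] pointing down, gripper open.
Joint ranges: [-163.93, 163.93], [-17.29, 119.83], [-79.2, 71.16], [3.27, 140.29], [-89.18, 269.18], [5.43, 117.66], [-154.24, 154.24]. Speed limits (degrees/s): [147.25, 147.25, 180, 180, 180, 180, 180].

## Interface

Orientations are given as [roll, pitch, yaw] about the fixed x, y, z axes, in that order (R = Rz(yaw) Ry(pitch) Rx(roll)).
In Python, from cell import env gives the robot as it stands. The module is installed in compiled form; this text tells all that it offers.
- The arm moves only by the tool move_arm, never from a script. Its argument "steps" is a list of rows, each a list of 2 entries, a list of its own where there are three numbers: the shift along the tool's x, y, z in m, then the turn about the tool's z in rad. A call has 1 to 20 rows; each row is the pose to reach, as a shift and turn from the pose commanded when the call began, along the tool's axes at that moment; what a row does not reach only later rows make up. A row lasts 1/8 s, in which the tool goes at most 62.5 mm and 10.7 degrees, less where a joint would pass 70% of its speed; a pose out of reach is approached as far as the arm can. A call with a gripper value outside its range is refused whole. "hand" is the closure, from -1 (fully open) to 1 (shut), set as the call begins (left out, the last holds). The fingers move at their own pace and stop on an object; "squeeze" is the grip in N (left out, the last holds). Time passes only in rows, so rows that repeat a pose let the fingers close. It gives the time, the measured TCP pose, the force and the opening at its end, in the units of the state.
- env.get_obs(): the state, without advancing time (a new reading comes with each control period).
- env.read_camera(name): name is "scene" or "top" or "wrist"; returns (picture, depth): 480x640x3 uint8, red, green, blue; 480x640 float32, m along the optical axis (not along the pixel's ray), 0 where there is no reading.
- env.calibration(name): a dict with "intrinsics" (3x3 intrinsics, pixels), "D" ([k1, k2, p1, p2, k3] as OpenCV has them; the pictures are not rectified), "position" and "orientation" of the camera in the world; the wrist camera has in their place "mount" (4x4, takes a point from camera to tool coordinates, whose origin is the TCP and whose axes are the flange's). Camera axes: x right, y up, looking along -z (the intrinsics and any distortion apply to the point x, -y, -z); pixel columns grow to the right and rows downward; lengths in m; the calibration is good to about 2 mm. A picture is of the moment at which its call begins: read the wrist's pose just before it. calibration takes no time and is no camera call.
- env.sign_off(): hands the job in, once; it reports no verdict.
Trained networks look in the newest picture that a camera, given by its name, has taken for a name from the list of things; names that differ only in an ending like _2 or _b are one class to them, and where a whole thing is asked for, a point or a joint stands for the part that bears it (a point fixed in the world has none). Each returns a list of dicts, best first, with "conf" (0 to 1); they miss things now and then, are a little off and sometimes report something else, mostly with a low value. They report only what shows in the picture. A call takes as long as a camera call.
- env.cut_out(camera, query): "region" (480x640 bool, what is visible of it) and "uv" ([column, row] in pixels, amid what is visible of it).
The state is a dict: "time_s": time; "qpos": joint angles; "joint_velocities": joint speeds; "effort": joint torques, N m; "tool_pos": TCP position; "tool_rot": TCP orientation; "force": force on the tool from outside, world axes, zero at the start; "wrist_torque": the same for the moment, N m; "grip_width": finger opening in m.
Only numpy, scipy, OpenCV 4.12 (cv2) and the standard library are available. Lean on these libraries where they do the work, as an engineer would, in place of code of your own. Each camera call takes 0.05 s, during which the arm holds its last target. There are 200 camera calls.

## Task

On the green hand brake test rig, push the black knob of the red pawl lever with a fingertip, away from the toothed wheel, so that the pawl lifts out of the teeth and stays tipped back against its stop. Then push one of the teeth at the top of the wheel with a fingertip so that the top moves towards the pawl and the wheel goes backward by one notch, and finally push the knob back over so that the pawl drops fully home in the next notch. Leave the loose parts on the desk where they stand, and finish clear of everything.

Things in the scene. Friction and masses are not known exactly. Their poses are not given: they have to be found in the camera images.
- rig: green test rig, fixed. Base plate 130 mm (x) by 370 mm (y from -120 to +250), 16 mm thick. Origin on the desk below the wheel's centre; x runs along the wheel's axle, z up, the pawl is on the +y side. Upright plates (x out to +-31 mm) carry the wheel (152 mm tall) and pawl (114 mm); above 175 mm there is only the wheel's upper part, the pawl lever and nothing else.
- wheel_axis (a point): centre of the steel ratchet wheel, 125 mm above the desk. The wheel stands upright in the rig's y-z plane (x = 0), 24 mm thick, body radius 73 mm, ten saw teeth (one painted yellow) out to radius 95 mm. With the wheel joint at w, the steep tooth faces lie at the angles w + 1.027 + k*0.6283 rad (k whole), from straight up towards the rig's +y.
- wheel_top (a point): point fixed on the rig at the wheel's highest reach, 220 mm above the desk, over the wheel's centre. A tooth is 8 mm wide along the rim at its tip and 18 mm at its foot; at the top its steep radial face looks to the rig's +y (the pawl), its sloping back (22 degrees off radial) to -y. Gaps between teeth: about 28 mm at the foot, 50 mm at the tips, 22 mm deep.
- wheel (a joint): turn of the wheel in rad; growing = backward (its top moves to the rig's +y, towards the pawl). Starts at -0.16 to -0.04; with the pawl home a tooth stops it at about +0.02. One notch is 0.628. Stiff (about 3 N at the teeth), stays where left. The pawl drops into the next notch if the wheel reads 0.38 to 0.64 (0.5 is safe); else it lands on a tooth.
- pawl (a joint): tilt of the pawl lever in rad: 0 = home, nose in the teeth; 0.8 = tipped back against its stop, nose clear of the wheel. Top-heavy: it tips over its balance point at about 0.33, falls to whichever side it leans and stays there by its own weight. About 1 N at the knob moves it.
- pawl_knob (a point): centre of the black ball knob, 32 mm diameter, on the red pawl lever (12 mm thick), 180 mm from its hinge, in the wheel's mid-plane. The hinge is along the rig's x, at rig y = +122 mm, 89 mm above the desk. Home: knob at rig y = +67 mm, 260 mm above the desk, leaning to the wheel. Tipped back: rig y = +206 mm, 248 mm above the desk.
- coupling: brass coupling head, stepped round turning 60 mm across, 68 mm tall, origin under its centre; a loose bystander, not to be disturbed
- piston_cap: steel brake cylinder piston cap, 84 mm round, 42 mm tall, origin under its centre; a loose bystander, not to be disturbed
- block: grey block sample 60 x 50 x 45 mm, origin under its centre; a loose bystander, not to be disturbed
- gauge: black pressure gauge, 100 mm dial on a small foot, 144 mm tall, origin under its foot; a loose bystander, not to be disturbed
- spanner: steel spanner lying flat; a loose bystander, not to be disturbed

How it is judged:
By the outcome, as a careful person would: the job done as asked, in the order asked, and still so for the second after the job is handed in, with the robot touching nothing.
It also fails if it takes over 58 s, if anything falls off the work surface, if the arm or the gripper's body presses on something with over 40 N, if the wrist force passes 120 N, or if a joint passes its speed limit or range.

## Working session

There is one attempt and no reset: what is moved stays moved. The work goes in short steps, Python scripts to look and compute and a tool call to move; the robot and the scene stay as the last step left them, time stands still between calls to the robot, and variables do not carry over. Pictures are saved under pics/ and viewed, about 8 in all and at most 12, crops included, and the job is handed in when it is done.

Besides the shell and the picture viewer there is one more tool, called after "Request:" by a JSON object that holds its "method" and its "body". move_arm: Moves the arm, as the interface text tells. Its arguments: {"type":"object","properties":{"steps":{"type":"array"},"hand":{"type":"number"},"squeeze":{"type":"number"}},"required":["steps"]}

```bash
mkdir -p pics
cat > h.py <<'E'
import numpy as np, cv2
from cell import env
from scipy.spatial.transform import Rotation as R
def cam(name):
    c=env.calibration(name); K=np.array(c["intrinsics"]); D=np.array(c["D"],float)
    if "mount" in c:
        o=env.get_obs(); T=np.eye(4); T[:3,:3]=rot(o["tool_rot"]); T[:3,3]=o["tool_pos"]; T=T@np.array(c["mount"])
        return K,D,T[:3,:3],T[:3,3]
    q=np.array(c["orientation"],float)
    return K,D,rot(q),np.array(c["position"])
def rot(q):
    q=np.array(q,float)
    return q if q.shape==(3,3) else R.from_euler("xyz",q,degrees=True).as_matrix()
def pts(cm,uv,d):
    K,D,Rm,p=cm; uv=np.array(uv,float).reshape(-1,1,2)
    n=cv2.undistortPoints(uv,K,D).reshape(-1,2); d=np.array(d,float).reshape(-1,1)
    P=np.c_[n[:,:1]*d,-n[:,1:]*d,-d]
    return P@Rm.T+p
def proj(cm,P):
    K,D,Rm,p=cm; X=(np.atleast_2d(P)-p)@Rm; X=X*[1,-1,-1]
    return cv2.projectPoints(X,np.zeros(3),np.zeros(3),K,D)[0].reshape(-1,2)
def cloud(cm,dep,mask):
    v,u=np.nonzero(mask&(dep>0)); return pts(cm,np.c_[u,v],dep[v,u])
E
python3 - <<'E'
from h import *
print(env.get_obs()); print({k:v for k,v in env.calibration("top").items()}); print(env.calibration("wrist")["mount"])
for n in ["scene","top"]:
    cm=cam(n); im,d=env.read_camera(n); cv2.imwrite(f"pics/{n}0.png",im[...,::-1])
    for q in ["rig","pawl_knob","wheel_axis","pawl","coupling","piston_cap","block","gauge","spanner"]:
        for r in env.cut_out(n,q)[:1]:
            P=cloud(cm,d,r["region"]); print(n,q,round(r["conf"],2),r["uv"],r["region"].sum(),np.median(P,0).round(3) if len(P) else None, P.min(0).round(3) if len(P) else '',P.max(0).round(3) if len(P) else '')
E
```

```text
{'time_s': 0.0, 'qpos': array([-70.46939975,  18.43834477,  -4.01706667,  83.17428857,
         1.29607163,  78.5401014 ,  -3.26284289]), 'joint_velocities': array([-0.02091678,  0.01335549,  0.02211496,  0.08548429,  0.11703264,
       -0.13936234, -0.07275542]), 'effort': array([-1.76418282e-03, -4.91292429e+01, -4.04916890e-01, -3.12526774e+01,
       -6.40500477e-02,  4.34371771e-02,  2.00525628e-04]), 'tool_pos': array([0.20851039, 0.61508939, 0.22947518]), 'tool_rot': array([-1.79892574e+02,  6.27028858e-03,  1.61277969e+02]), 'force': array([-0.05784223, -0.06375924,  0.24558704]), 'wrist_torque': array([ 0.01191718, -0.02503793,  0.02577835]), 'grip_width': 0.08709797123680212}
{'intrinsics': array([[545.8582296 ,   0.        , 313.59583462],
       [  0.        , 545.8582296 , 237.28658476],
       [  0.        ,   0.        ,   1.        ]]), 'D': array([-0.10416085,  0.        ,  0.        ,  0.        ,  0.        ]), 'position': array([ 0.31232137, -0.01547853,  1.44201396]), 'orientation': array([ 1.00799204e+01,  1.93823214e-02, -9.07077134e+01])}
[[ 1.13362310e-03  9.
[... 1382 characters left out ...]
eel_axis 0.92 [300.4, 237.3] 7141 [0.551 0.018 0.019] [ 0.469 -0.168 -0.008] [0.666 0.221 0.282]
top pawl 0.55 [285.5, 221.4] 352 [0.568 0.05  0.184] [0.551 0.014 0.016] [0.594 0.094 0.282]
top coupling 0.98 [332.0, 298.2] 436 [ 0.397 -0.06   0.054] [ 0.371 -0.091 -0.004] [ 0.429 -0.033  0.075]
top piston_cap 0.62 [142.1, 230.9] 772 [0.584 0.441 0.025] [0.547 0.402 0.   ] [0.626 0.486 0.051]
top block 0.77 [274.8, 290.2] 466 [0.42  0.082 0.045] [ 0.386  0.054 -0.004] [0.455 0.111 0.055]
top gauge 0.67 [465.0, 201.1] 1329 [ 0.642 -0.406  0.094] [ 0.607 -0.468 -0.003] [ 0.695 -0.364  0.152]
top spanner 0.83 [472.0, 289.3] 469 [ 0.423 -0.44   0.007] [ 0.366 -0.509 -0.006] [ 0.485 -0.364  0.02 ]
```

Run:
```python
import cv2
a=cv2.imread("pics/scene0.png")[180:460,170:470];b=cv2.imread("pics/top0.png")[140:340,160:440]
a=cv2.resize(a,(500,467));b=cv2.resize(b,(0,0),fx=467/200*0.45,fy=467/200*0.45)
import numpy as np
c=np.zeros((467,800,3),'uint8');c[:,:500]=a;b=b[:,:300];c[:b.shape[0],500:500+b.shape[1]]=b
cv2.imwrite("pics/c0.png",c)
from h import *
# base plate fit: top-plane points z~0.016 of green, both cams
for n in ["scene","top"]:
    cm=cam(n); im,d=env.read_camera(n); hsv=cv2.cvtColor(im,cv2.COLOR_RGB2HSV)
    g=(hsv[...,0]>35)&(hsv[...,0]<95)&(hsv[...,1]>70)
    P=cloud(cm,d,g); s=(P[:,0]>.3)&(P[:,0]<.9)&(abs(P[:,1])<.4); P=P[s]
    B=P[(P[:,2]>0.006)&(P[:,2]<0.03)]
    print(n,len(P),len(B), np.median(B[:,2]), cv2.minAreaRect(B[:,:2].astype('f4')*1000))
    U=P[(P[:,2]>0.06)]; print(U.min(0),U.max(0),np.median(U,0), cv2.minAreaRect(U[:,:2].astype('f4')*1000))
    k=(im.max(2)<60); Q=cloud(cm,d,k); Q=Q[(Q[:,2]>.23)&(Q[:,0]>.3)&(abs(Q[:,1])<.3)]; print("knob",len(Q),Q.mean(0) if len(Q) else'',np.ptp(Q,axis=0) if len(Q) else '')
    print("cam",cm[3])
```

```text
scene 4489 3438 0.01419654732172615 ((567.3646240234375, 28.024887084960938), (372.57269287109375, 131.6432342529297), 79.13898468017578)
[ 0.54404985 -0.30768564  0.0601238 ] [0.87828436 0.12413735 0.15454194] [ 0.58942354 -0.01381928  0.10314597] ((668.589111328125, -126.89608764648438), (175.00057983398438, 519.7267456054688), 35.4191780090332)
knob 137 [0.57106767 0.03423837 0.2652452 ] [0.03186544 0.02777149 0.02640989]
cam [1.18197966 0.84882746 1.0669064 ]
top 4646 3897 0.016310552677918144 ((566.8849487304688, 27.998504638671875), (371.01123046875, 133.5516357421875), 79.30978393554688)
[ 0.51791956 -0.29289768  0.06000296] [0.88073503 0.13588853 0.27019895] [ 0.57224751 -0.01868207  0.11360538] ((664.3795776367188, -114.68234252929688), (179.34837341308594, 526.2042846679688), 34.22990036010742)
knob 125 [0.56519542 0.02880577 0.2728191 ] [0.02842446 0.02661399 0.01969151]
cam [ 0.31232137 -0.01547853  1.44201396]
```

View pics/c0.png

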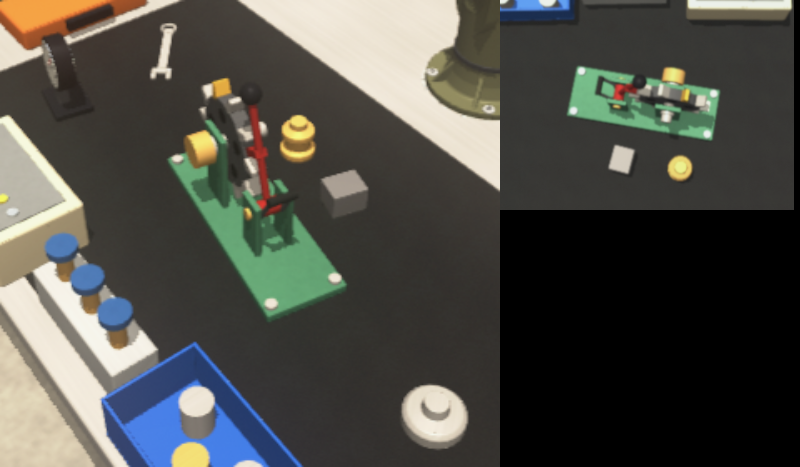

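The knob is at crop pixel (250,93) on the scene side, leaning towards the wheel. The pawl end of the rig points to world +y, towards the piston cap. From the base plate, the rig origin is about (0.555, -0.036) with yaw about -10.8°, and the knob measurement of about (0.568, 0.031) agrees. I'll close the gripper, rise, and travel to a point above the gap on the wheel side of the knob.

Request:
{"method": "move_arm", "body": {"steps": [[[0,0,-0.06],0],[[0,0,-0.13],0],[[-0.038,-0.034,-0.13],0.102],[[-0.076,-0.069,-0.13],0.205],[[-0.114,-0.103,-0.13],0.307],[[-0.152,-0.137,-0.13],0.41],[[-0.19,-0.172,-0.13],0.512],[[-0.229,-0.206,-0.13],0.614],[[-0.267,-0.24,-0.13],0.717],[[-0.305,-0.275,-0.13],0.819],[[-0.343,-0.309,-0.13],0.921],[[-0.381,-0.343,-0.13],1.024],[[-0.419,-0.378,-0.13],1.126],[[-0.457,-0.412,-0.13],1.228],[[-0.495,-0.446,-0.13],1.331],[[-0.5335,-0.4806,-0.13],1.433],[[-0.5335,-0.4806,-0.13],1.433],[[-0.5335,-0.4806,-0.13],1.433],[[-0.5335,-0.4806,-0.13],1.433]], "hand": 1}}

```text
time_s: 3.48
tool_pos: [0.5594, -0.009, 0.3606]
tool_rot: [-180.0, -0.1, 79.4]
force: [-0.2, 0.4, 0.1]
grip_width: 0.0005
```

```bash
cat >> h.py <<'E'
O=np.array([.555,-.036]); YAW=79.2
def rig(P):
    a=np.radians(YAW); ry=np.array([np.cos(a),np.sin(a)]); rx=np.array([ry[1],-ry[0]])
    P=np.atleast_2d(P); q=P[:,:2]-O
    return np.c_[q@rx,q@ry,P[:,2]]
def unrig(p):
    a=np.radians(YAW); ry=np.array([np.cos(a),np.sin(a)]); rx=np.array([ry[1],-ry[0]])
    p=np.atleast_2d(p); return np.c_[O+p[:,:1]*rx+p[:,1:2]*ry,p[:,2]]
def tcp():
    o=env.get_obs(); print("t",round(o["time_s"],2),"rig tcp",rig(o["tool_pos"]).round(4),"yaw",np.round(o["tool_rot"],2),"F",np.round(o["force"],1),"w",round(o["grip_width"],4))
E
python3 - <<'E'
from h import *
tcp()
cm=cam("wrist"); im,d=env.read_camera("wrist")
print("cam rig",rig(cm[3]))
im=im.copy()
for p,c in [([0,.067,.26],(255,0,255)),([0,0,.22],(0,255,255)),([.065,.25,.016],(255,255,0)),([-.065,.25,.016],(255,255,0)),([.065,-.12,.016],(255,255,0)),([-.065,-.12,.016],(255,255,0)),([0,.122,.089],(0,255,0))]:
    u=proj(cm,unrig([p]))[0]; print(p,u.round(1)); cv2.drawMarker(im,tuple(int(x) for x in np.clip(u,-50,700)),c,cv2.MARKER_CROSS,12,1)
cv2.imwrite("pics/w1.png",im[...,::-1])
k=im.max(2)<60; Q=rig(cloud(cm,d,k)); Q=Q[(Q[:,2]>.23)&(Q[:,2]<.29)&(abs(Q[:,0])<.04)]; print("knob",len(Q),Q.mean(0),Q.max(0),Q.min(0))
v=cloud(cm,d,np.ones_like(k)); q=rig(v); 
hi=q[(q[:,2]>.17)&(q[:,2]<.23)&(abs(q[:,0])<.03)]; print("wheel pts",len(hi), np.median(hi,0),hi.min(0),hi.max(0))
E
```

```text
t 3.48 rig tcp [[-0.0008  0.0274  0.3606]] yaw [-1.7999e+02 -5.0000e-02  7.9360e+01] F [-0.2  0.4  0.1] w 0.0005
cam rig [[-0.00066047  0.09935827  0.51472738]]
[0, 0.067, 0.26] [316.6 191.4]
[0, 0, 0.22] [316.2 257.7]
[0.065, 0.25, 0.016] [365.6  31.1]
[-0.065, 0.25, 0.016] [268.1  30.7]
[0.065, -0.12, 0.016] [355.8 287.8]
[-0.065, -0.12, 0.016] [275.8 287.5]
[0, 0.122, 0.089] [316.5 128.4]
knob 1246 [0.00064622 0.06584189 0.27161094] [0.01549408 0.07990912 0.27778835] [-0.01425488  0.04949256  0.26146838]
wheel pts 1880 [0.00076845 0.02038093 0.19637546] [-0.01129475 -0.02467547  0.17027607] [0.01295812 0.10099075 0.22957885]
```

View pics/w1.png

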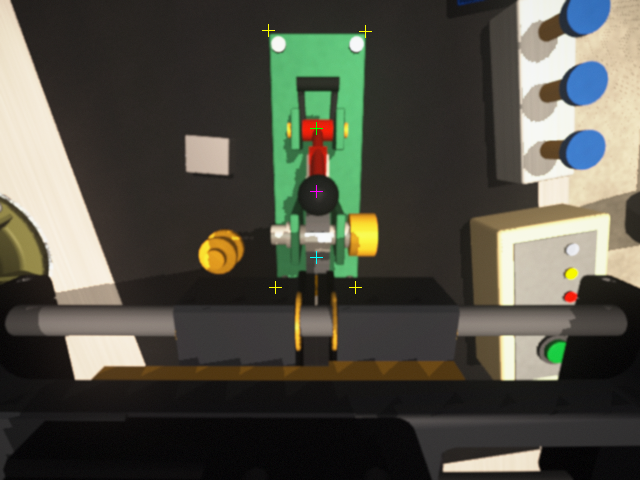

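The picture confirms the rig frame: the markers sit on the knob (317,192), the hinge (317,128) and the plate corners. I'll lower the closed fingertips in front of the knob and push it over.

Request:
{"method": "move_arm", "body": {"steps": [[[0,0,0.03],0],[[0,0,0.07],0],[[0,0,0.1],0],[[0,0,0.1],0],[[0.008,0,0.1],0],[[0.014,0,0.1],0],[[0.02,0,0.1],0],[[0.027,0,0.1],0],[[0.034,0,0.1],0],[[0.041,0,0.1],0],[[0.048,0,0.1],0],[[0.055,0,0.1],0],[[0.062,0,0.1],0],[[0.069,0,0.1],0],[[0.075,0,0.1],0],[[0.081,0,0.1],0],[[0.086,0,0.1],0],[[0.09,0,0.1],0],[[0.093,0,0.1],0],[[0.093,0,0.1],0]]}}

```text
time_s: 6.02
tool_pos: [0.5772, 0.0807, 0.2605]
tool_rot: [-180.0, -0.0, 79.2]
force: [0.5, 0.0, -0.6]
grip_width: 0.0007
```

```bash
cat >> h.py <<'E'
def knob(n):
    cm=cam(n); im,d=env.read_camera(n)
    k=im.max(2)<60; Q=rig(cloud(cm,d,k)); Q=Q[(Q[:,2]>.22)&(Q[:,2]<.29)&(abs(Q[:,0])<.03)&(Q[:,1]>.02)&(Q[:,1]<.26)]
    print(n,"knob",len(Q),Q.mean(0).round(4) if len(Q) else '',Q.max(0).round(4) if len(Q) else '',Q.min(0).round(4) if len(Q) else '')
    return cm,im,d
E
python3 - <<'E'
from h import *
tcp(); cm,im,d=knob("wrist"); knob("scene"); cv2.imwrite("pics/w2.png",im[...,::-1])
E
```

```text
t 6.03 rig tcp [[-1.000e-04  1.188e-01  2.605e-01]] yaw [-180.     -0.     79.19] F [ 0.5  0.  -0.6] w 0.0007
wrist knob 4393 [0.0004 0.1871 0.2629] [0.0154 0.2184 0.2899] [-0.0139  0.122   0.249 ]
scene knob 307 [0.0024 0.1682 0.262 ] [0.015  0.2225 0.2899] [-0.0146  0.1064  0.2238]
```

View pics/w2.png

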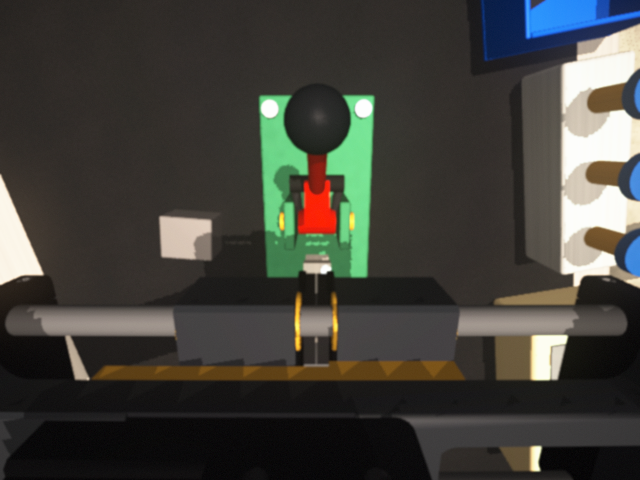

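The knob is tipped back at rig y of about 0.206, at pixel (317,118), well clear of the finger. Next I'll back off to the far side of the wheel top and measure the wheel's angle.

Request:
{"method": "move_arm", "body": {"steps": [[[-0.02,0,-0.02],0],[[-0.06,0,-0.04],0],[[-0.1,0,-0.04],0],[[-0.14,0,-0.04],0],[[-0.17,0,-0.04],0],[[-0.189,0,-0.04],0],[[-0.189,0,-0.04],0],[[-0.189,0,-0.04],0]]}}

```text
time_s: 7.12
tool_pos: [0.542, -0.1037, 0.3007]
tool_rot: [180.0, -0.1, 79.3]
force: [0.4, 0.2, -0.5]
grip_width: 0.0004
```

```bash
cat >> h.py <<'E'
def prof(w,A):  # tooth outline radius at polar angle A (from up towards +y)
    s=np.mod(w+1.027-A,0.6283) # angle behind steep face
    tip,foot=8/95,18/73
    return np.where(s<tip,.095,np.where(s<foot,.095-(s-tip)/(foot-tip)*.022,.073))
def wheel(n,lo=-.9,hi=1.2):
    cm,im,d=knob(n); q=rig(cloud(cm,d,np.ones(d.shape,bool)))
    q=q[(abs(q[:,0])<.011)]; r=np.hypot(q[:,1],q[:,2]-.125); A=np.arctan2(q[:,1],q[:,2]-.125)
    m=(r>.066)&(r<.1)&(A>lo)&(A<hi); r=r[m];A=A[m]
    ws=np.arange(-.2,.75,.01); e=[]
    for w in ws:
        # distance of cloud to outline (in r or along the arc)
        dd=np.min([abs(prof(w,A+t)-r)+0*t+abs(t)*.08 for t in np.linspace(-.15,.15,13)],axis=0); e.append(np.mean(np.minimum(dd,.01)))
    e=np.array(e); i=e.argmin(); o=np.argsort(e)[:6]
    print(n,"pts",len(r),"A",A.min().round(2),A.max().round(2),"w best",ws[o].round(2),"err mm",(e[o]*1e3).round(2))
    return cm,im,d,q
E
python3 - <<'E'
from h import *
tcp(); outs=[]
for n in ["wrist","scene","top"]:
    cm,im,d,q=wheel(n)
    im=im.copy()
    t=np.linspace(-1.2,1.2,400)
    for w,c in [(-.1,(255,0,255))]:
        r=prof(w,t)
        for x in (-.012,.012):
            u=proj(cm,unrig(np.c_[np.full(400,x),r*np.sin(t),.125+r*np.cos(t)]))
            cv2.polylines(im,[np.round(u).astype(np.int32)],False,c,1)
    u=proj(cm,unrig([[0,0,.19]]))[0].astype(int); h=100 if n=="wrist" else 50
    a=im[max(0,u[1]-h):u[1]+h,max(0,u[0]-h):u[0]+h]; outs.append(cv2.resize(a,(265,400)if a.shape[1]<a.shape[0]*.8 else (265,265*a.shape[0]//a.shape[1]),interpolation=cv2.INTER_CUBIC))
H=max(a.shape[0] for a in outs); c=np.zeros((H,265*3,3),'uint8')
for i,a in enumerate(outs): c[:a.shape[0],265*i:265*i+265]=a
cv2.imwrite("pics/c3.png",c[...,::-1])
E
```

```text
t 7.12 rig tcp [[-1.000e-04 -6.890e-02  3.007e-01]] yaw [ 1.800e+02 -5.000e-02  7.928e+01] F [ 0.4  0.2 -0.5] w 0.0004
wrist knob 0   
wrist pts 4987 A -0.9 0.89 w best [ 0.49 -0.14 -0.13  0.5   0.48 -0.15] err mm [1.45 1.47 1.48 1.52 1.66 1.71]
scene knob 152 [0.0038 0.2116 0.2528] [0.015  0.2228 0.2654] [-0.0128  0.1963  0.2247]
scene pts 413 A -0.76 1.19 w best [-0.12  0.5  -0.13  0.51 -0.11  0.52] err mm [3.87 3.87 3.88 3.89 3.91 3.91]
top knob 144 [-0.003   0.2055  0.2599] [0.0134 0.2217 0.27  ] [-0.0172  0.1904  0.2464]
top pts 391 A -0.35 1.15 w best [-0.13  0.5  -0.12  0.49  0.51 -0.14] err mm [2.12 2.13 2.17 2.17 2.18 2.2 ]
```

View pics/c3.png

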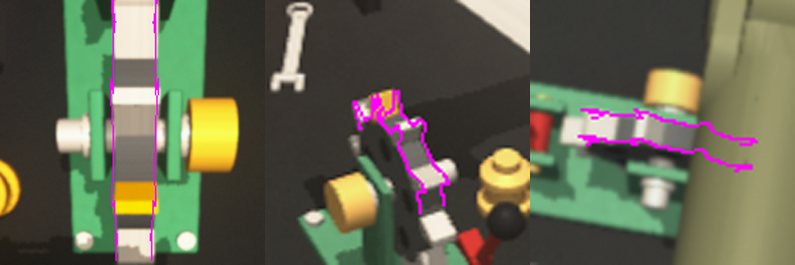

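The cloud fit gives w of about -0.13 from all three cameras, and the overlay matches the teeth. The yellow tooth is the one just on the -y side of the top, at wrist crop (135,195), and I'll push its back. I'll lower the fingertips into the gap behind it (tip at z of about 204 mm) and push towards +y.

Request:
{"method": "move_arm", "body": {"steps": [[[0,0,0.03],0],[[0,0,0.06],0],[[0,0,0.08],0],[[0,0,0.089],0],[[0,0,0.089],0],[[0.006,0,0.089],0],[[0.011,0,0.089],0],[[0.016,0,0.089],0],[[0.021,0,0.089],0],[[0.026,0,0.089],0],[[0.031,0,0.089],0],[[0.036,0,0.089],0],[[0.041,0,0.089],0],[[0.046,0,0.089],0],[[0.051,0,0.089],0],[[0.055,0,0.089],0],[[0.059,0,0.089],0],[[0.062,0,0.089],0],[[0.062,0,0.089],0]]}}

```text
time_s: 9.65
tool_pos: [0.5545, -0.0445, 0.2135]
tool_rot: [179.8, -0.0, 79.2]
force: [-0.7, -2.1, 5.7]
grip_width: 0.0004
```

Run:
```python
from h import *
tcp(); outs=[]
for n in ["wrist","scene","top"]:
    cm,im,d,q=wheel(n,-.1 if n!="scene" else .25)
    h=cv2.cvtColor(im,cv2.COLOR_RGB2HSV); y=(h[...,0]>18)&(h[...,0]<32)&(h[...,1]>150)
    Y=rig(cloud(cm,d,y)); Y=Y[(abs(Y[:,0])<.014)&(Y[:,2]>.17)&(abs(Y[:,1])<.1)]
    if len(Y): A=np.arctan2(Y[:,1],Y[:,2]-.125); print(n,"yellow",len(Y),Y.mean(0).round(4),"A",np.percentile(A,[2,50,98]).round(2))
    if n=="scene": cv2.imwrite("pics/s4.png",cv2.resize(im[190:330,230:400,::-1],(680,560),interpolation=cv2.INTER_CUBIC))
```

```text
t 9.65 rig tcp [[ 0.0011 -0.0084  0.2135]] yaw [ 1.798e+02 -4.000e-02  7.916e+01] F [-0.7 -2.1  5.7] w 0.0004
wrist knob 2570 [-0.0006  0.0285  0.2856] [0.03   0.0295 0.29  ] [-0.03    0.0232  0.2784]
wrist pts 6254 A -0.06 0.84 w best [ 0.44 -0.18 -0.19  0.45  0.43 -0.2 ] err mm [1.75 1.75 1.76 1.78 1.93 1.97]
wrist yellow 1960 [0.0011 0.0138 0.2339] A [0.   0.13 0.2 ]
scene knob 230 [0.0026 0.1495 0.2635] [0.0298 0.2208 0.29  ] [-0.03    0.0244  0.2262]
scene pts 220 A 0.25 1.19 w best [ 0.47 -0.16  0.46 -0.15 -0.17  0.48] err mm [2.75 2.75 2.79 2.8  2.81 2.81]
scene yellow 89 [0.0024 0.0137 0.2085] A [0.02 0.18 0.22]
top knob 142 [-0.003   0.2055  0.26  ] [0.0139 0.222  0.2675] [-0.0167  0.1912  0.2467]
top pts 69 A 0.68 1.19 w best [-0.18 -0.19  0.44  0.45  0.46 -0.17] err mm [2.34 2.34 2.36 2.38 2.47 2.49]
```

View pics/s4.png

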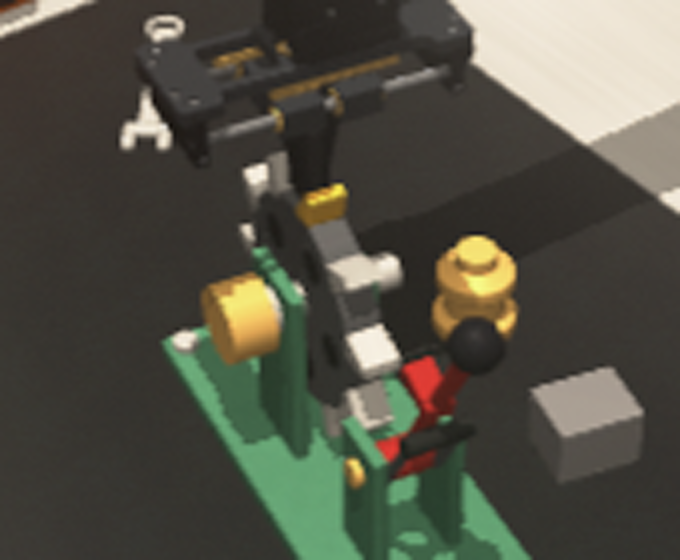

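The yellow tooth is now just past the top, at picture (323,203), and w reads about 0.45. The pawl is still tipped back. I'll push a few more millimetres, then retreat and rise.

Request:
{"method": "move_arm", "body": {"steps": [[[0.002,0,0],0],[[0.0045,0,0],0],[[0.0045,0,0],0],[[0,0,0],0],[[-0.006,0,0],0],[[-0.006,0,-0.01],0],[[-0.006,0,-0.03],0],[[-0.006,0,-0.07],0],[[-0.006,0,-0.11],0],[[-0.006,0,-0.11],0],[[-0.006,0,-0.11],0]]}}

```text
time_s: 11.18
tool_pos: [0.5519, -0.0499, 0.3213]
tool_rot: [-180.0, -0.0, 79.2]
force: [0.5, -1.1, -0.3]
grip_width: 0.0002
```

Run:
```python
from h import *
tcp()
for n in ["wrist","scene","top"]:
    cm,im,d,q=wheel(n,-.2)
    h=cv2.cvtColor(im,cv2.COLOR_RGB2HSV); y=(h[...,0]>18)&(h[...,0]<32)&(h[...,1]>150)
    Y=rig(cloud(cm,d,y)); Y=Y[(abs(Y[:,0])<.014)&(Y[:,2]>.17)&(Y[:,2]<.225)&(abs(Y[:,1])<.1)]
    if len(Y): A=np.arctan2(Y[:,1],Y[:,2]-.125); print(n,"yellow",len(Y),Y.mean(0).round(4),"A",np.percentile(A,[2,50,98]).round(2))
```

```text
t 11.18 rig tcp [[-0.0004 -0.0142  0.3213]] yaw [-1.7998e+02 -2.0000e-02  7.9180e+01] F [ 0.5 -1.1 -0.3] w 0.0002
wrist knob 0   
wrist pts 2715 A -0.2 0.9 w best [ 0.5  -0.13 -0.12  0.51 -0.11  0.49] err mm [1.09 1.11 1.12 1.14 1.29 1.31]
wrist yellow 739 [0.0009 0.0134 0.212 ] A [0.01 0.15 0.25]
scene knob 148 [0.0037 0.2118 0.2527] [0.0162 0.2236 0.2641] [-0.0136  0.1933  0.2235]
scene pts 312 A -0.2 1.2 w best [ 0.52 -0.1  -0.11  0.53  0.51 -0.12] err mm [3.5  3.5  3.5  3.5  3.54 3.55]
scene yellow 81 [0.0026 0.0187 0.2073] A [0.09 0.24 0.29]
top knob 143 [-0.0031  0.2055  0.2604] [0.0132 0.2218 0.2694] [-0.0166  0.1915  0.2481]
top pts 95 A 0.68 0.89 w best [-0.12  0.5   0.51 -0.13 -0.11  0.49] err mm [2.32 2.33 2.34 2.36 2.5  2.53]
```

w is 0.50 from all views and the pawl is still tipped. Next I'll go over to the far side of the knob.

Request:
{"method": "move_arm", "body": {"steps": [[[0.05,0,0],0],[[0.1,0,0],0],[[0.15,0,0],0],[[0.2,0,0],0],[[0.24,0,0],0],[[0.268,0,0],0],[[0.268,0,0],0],[[0.268,0,0.035],0],[[0.268,0,0.071],0],[[0.268,0,0.071],0],[[0.268,0,0.071],0]]}}

```text
time_s: 12.7
tool_pos: [0.6033, 0.212, 0.2522]
tool_rot: [179.9, -0.0, 79.1]
force: [0.9, 0.3, 0.2]
grip_width: 0.0005
```

Request:
{"method": "move_arm", "body": {"steps": [[[-0.01,0,0],0],[[-0.019,0,0],0],[[-0.026,0,0],0],[[-0.034,0,0],0],[[-0.042,0,0],0],[[-0.05,0,0],0],[[-0.058,0,0],0],[[-0.066,0,0],0],[[-0.074,0,0],0],[[-0.082,0,0],0],[[-0.09,0,0],0],[[-0.097,0,0],0],[[-0.104,0,0],0],[[-0.11,0,0],0],[[-0.116,0,0],0],[[-0.121,0,0],0],[[-0.126,0,0],0],[[-0.13,0,0],0],[[-0.13,0,0],0]]}}

```text
time_s: 15.08
tool_pos: [0.5781, 0.085, 0.2506]
tool_rot: [180.0, -0.0, 79.1]
force: [-0.6, 0.0, -0.8]
grip_width: 0.0007
```

Run:
```python
from h import *
tcp()
cm,im,d=knob("scene"); knob("top"); cv2.imwrite("pics/s5.png",cv2.resize(im[190:330,230:400,::-1],(680,560),interpolation=cv2.INTER_CUBIC))
```

```text
t 15.07 rig tcp [[0.     0.1232 0.2506]] yaw [ 1.7999e+02 -1.0000e-02  7.9140e+01] F [-0.6  0.  -0.8] w 0.0007
scene knob 225 [0.0023 0.1208 0.2661] [0.0158 0.137  0.2898] [-0.0161  0.0568  0.2263]
top knob 134 [-0.0021  0.0658  0.2727] [0.0138 0.079  0.2803] [-0.0148  0.0526  0.2641]
```

View pics/s5.png

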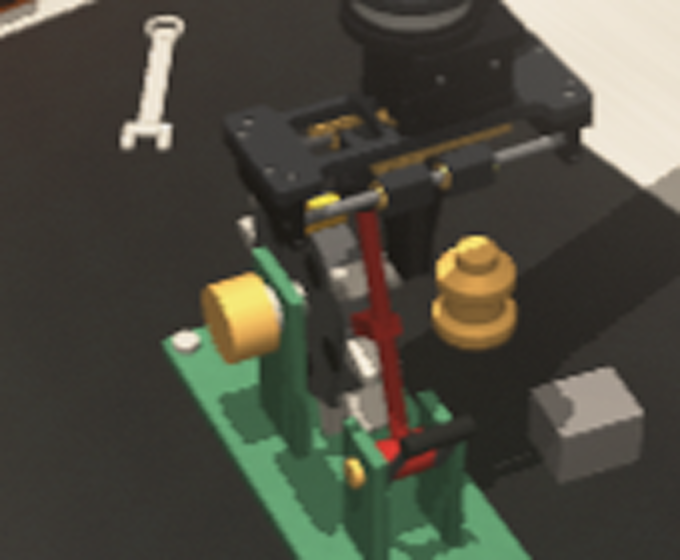

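The pawl has fallen home: the lever leans on the wheel and the knob is at y of about 0.066, matching its starting reading. I'll back off and rise well clear.

Request:
{"method": "move_arm", "body": {"steps": [[[0.04,0,0],0],[[0.08,0,-0.03],0],[[0.12,0,-0.07],0],[[0.15,0,-0.12],0],[[0.18,0,-0.14],0],[[0.18,0,-0.14],0],[[0.18,0,-0.14],0]]}}

```text
time_s: 16.05
tool_pos: [0.6118, 0.2615, 0.3895]
tool_rot: [-180.0, 0.1, 79.1]
force: [-0.3, -0.1, 0.6]
grip_width: 0.0005
```

Run:
```python
from h import *
tcp()
for n in ["scene","top"]:
    cm,im,d,q=wheel(n,-.9,.6)
    for t in ["coupling","piston_cap","block","gauge","spanner"]:
        for r in env.cut_out(n,t)[:1]: print(n,t,round(r["conf"],2),r["uv"])
    if n=="scene": cv2.imwrite("pics/s6.png",cv2.resize(im[190:330,230:400,::-1],(680,560),interpolation=cv2.INTER_CUBIC))
```

```text
t 16.05 rig tcp [[1.000e-04 3.028e-01 3.895e-01]] yaw [-1.7995e+02  1.0000e-01  7.9140e+01] F [-0.3 -0.1  0.6] w 0.0005
scene knob 140 [0.0028 0.072  0.2655] [0.0172 0.0839 0.2758] [-0.0143  0.0536  0.248 ]
scene pts 267 A -0.89 0.6 w best [ 0.49 -0.13 -0.15 -0.14  0.48  0.5 ] err mm [4.51 4.53 4.53 4.53 4.53 4.53]
scene coupling 0.69 [322.4, 303.8]
scene piston_cap 0.64 [429.1, 428.3]
scene block 0.83 [375.9, 293.9]
scene gauge 0.6 [207.4, 228.2]
scene spanner 0.64 [265.4, 211.7]
top knob 125 [-0.0019  0.0655  0.2721] [0.0136 0.0788 0.2799] [-0.0145  0.0529  0.262 ]
top pts 382 A -0.89 0.59 w best [ 0.5  -0.13  0.51 -0.12 -0.11  0.52] err mm [2.23 2.23 2.25 2.25 2.26 2.29]
top coupling 0.93 [331.2, 300.8]
top block 0.72 [274.9, 289.1]
top gauge 0.75 [464.3, 197.3]
top spanner 0.68 [472.1, 290.0]
```

View pics/s6.png

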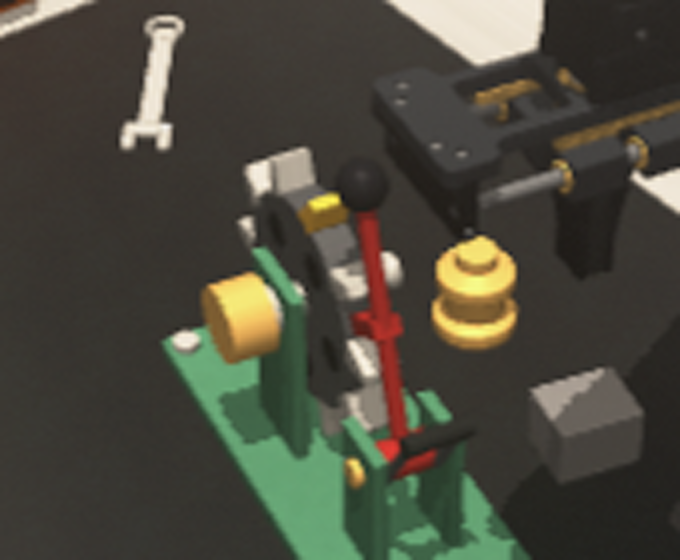

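The yellow tooth is one notch on at (323,210), the pawl is seated with the knob at (363,185), the coupling and block are in place and the gripper is clear.

```bash
python3 -c "
from cell import env
print(env.sign_off())"
```

```text
the job is handed in; nothing more can be done
None
```

The job is done and handed in. I tipped the pawl back with the closed fingertips and pushed the yellow tooth until the wheel had gone back one notch. I then pushed the knob over, and the pawl dropped home in the next notch. The arm ended well clear of the rig, at about 16 s of the 58 s allowed.

- **Wheel:** it went from about -0.13 to about 0.50 rad. With the pawl home at the end, the scene camera read 0.49 and the top camera 0.50.
- **Pawl:** the top camera has the knob at rig y 65.5 mm, the same as in its starting picture, so it is fully home.
- **Forces:** the highest I read on the tool was about 6 N, but I only sampled the force between moves.
- **Loose parts:** they appear undisturbed. Detections were within a few pixels of the start, with two exceptions:
  - The scene camera's coupling detection landed on the rig, but the picture and the top camera (0.93 confidence) show the coupling in place.
  - The piston cap was not found in the last top picture, but the scene camera saw it where it started.

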